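# Sweep the spent samples into the scrap bay

### The job

With the fingers, sweep the three bare steel samples that stand loose on the bench gently along its top into the red-floored scrap bay, until each stands wholly inside its open mouth. Only push them: do not grip, lift or tip them, and leave the brass and copper standards, the mouse and the caliper where they are.

Things in the scene. Friction and masses are not known exactly. Their poses are not given: they have to be found in the camera images.
- sample_a: spent steel sample, a bare grey metal slug standing upright: straight foot 38 mm in diameter and 18 mm high, then a cone narrowing to 24 mm at the top, 36 mm high in all, about 0.22 kg; origin at the centre of its underside, z up along its axis
- sample_b: spent steel sample, a bare grey metal slug standing upright: straight foot 38 mm in diameter and 18 mm high, then a cone narrowing to 24 mm at the top, 36 mm high in all, about 0.22 kg; origin at the centre of its underside, z up along its axis
- sample_c: spent steel sample, a bare grey metal slug standing upright: straight foot 38 mm in diameter and 18 mm high, then a cone narrowing to 24 mm at the top, 36 mm high in all, about 0.22 kg; origin at the centre of its underside, z up along its axis
- standard_brass: brass reference standard, a plain upright yellow brass-coloured cylinder 38 mm in diameter and 44 mm high, about 0.4 kg, loose, standing among the samples; it must stay where it is; origin at the centre of its underside
- standard_copper: copper reference standard, a plain upright reddish copper-coloured cylinder 38 mm in diameter and 44 mm high, about 0.4 kg, loose, standing among the samples; it must stay where it is; origin at the centre of its underside
- bay: scrap bay fixed to the bench at the robot's left: red floor level with the bench top (no step), inside 150 mm along its x and 110 mm along its y, with grey walls 6 mm thick and 25 mm high on three sides (at its +x, -x and +y); the -y side is the open mouth, facing the samples, with no sill. Origin at the middle of the floor, so the mouth lies at its y = -55 mm and the inner back face at y = +55 mm
- mouse: black computer mouse, 105 x 60 x 31 mm, loose, to the robot's right; leave it; origin under its middle
- caliper: steel digital caliper lying flat beyond the samples, 210 mm long along its x, 12 mm high, loose; leave it; origin under the middle of its beam
Things that resemble listed ones, but are neither listed nor needed, are in the scene too. Leave any blue or turquoise look-alike of the sample_c alone.

How it is judged:
By the outcome, as a careful person would: the job done as asked, in the order asked, and still so for the second after the job is handed in, with the robot touching nothing.
It also fails if it takes over 67 s, if anything falls off the work surface, if the arm or the gripper's body presses on something with over 40 N, if the wrist force passes 120 N, or if a joint passes its speed limit or range.

### The arm

A 6-joint arm with a two-finger parallel gripper is mounted at the origin on the work surface. World frame = base frame: x ahead of the robot, y to its left, z up, the work surface at z = 0. Lengths are in m, angles in rad, forces in N, time in s.
With the tool pointing down it reaches from about 0.425 to 1.125 m from the base axis. Payload 14.9 kg.
Tool frame: the origin (TCP) lies on the centre line of the jaws, within the pads' length; the fingertips stand 11 mm ahead of it and the grasp point (between the pads) lies 8 mm behind it; z points along the fingers, y is the line along which they close (so a half turn about z gives the same grasp; the last joint's range is limited). The gripper opens to 91 mm and grips with 3 to 60 N. Pads are 32 mm wide; open, the fingers measure 118 mm over their backs; the gripper's body (76 mm by 178 mm) begins 60 mm behind the grasp point.
Start: joints at [1.206, 0.379, 1.734, -0, 1.028, -0.033], TCP at [0.228, 0.662, 0.225] pointing down, gripper open.
Joint ranges: [-2.77, 2.77], [-0.74, 2.19], [0, 2.66], [-1.06, 4.2], [0.31, 2.87], [-3.08, 3.08]. Speed limits (rad/s): [1.89, 1.89, 2.39, 3.14, 3.14, 3.14].

### API

Orientations are given as a 3x3 rotation matrix whose columns are the frame's x, y, z axes.
In Python, from rig import robot, snapshot, calibration gives the robot as it stands.
- The arm moves only by the tool arm_command, never from a script. Its argument "series" is a list of rows, each a list of 3 entries, a list of its own where there are three numbers: the shift along the tool's x, y, z in mm, then the turn, a rotation vector about the tool's x, y, z in rad, then the opening, from -1 (shut) to 1 (fully open). A call has 1 to 12 rows; each row is the pose to reach, as a shift and turn from the pose commanded when the call began, along the tool's axes at that moment; what a row does not reach only later rows make up. A row lasts 1/12 s, in which the tool goes at most 41.7 mm and 7.16 degrees, less where a joint would pass 70% of its speed; a pose out of reach is approached as far as the arm can. A call with a gripper value outside its range is refused whole. The fingers move at their own pace and stop on an object; "grip_force" is the grip in N (left out, the last holds). Time passes only in rows, so rows that repeat a pose let the fingers close. It gives the time, the measured TCP pose, the force, the opening and the grip force at its end, in the units of the state.
- robot.state(): the state, without advancing time (a new reading comes with each control period).
- snapshot(name): name is "scene" or "side" or "wrist"; returns (picture, depth): 400x640x3 uint8, red, green, blue; 400x640 float32, m along the optical axis (not along the pixel's ray), 0 where there is no reading.
- calibration(name): a dict with "camera_matrix" (3x3 intrinsics, pixels), "cam_to_world" (4x4, takes a point from camera to world coordinates); the wrist camera has in their place "tool_from_camera" (4x4, takes a point from camera to tool coordinates, whose origin is the TCP and whose axes are the flange's). Camera axes: x right, y up, looking along -z (the intrinsics and any distortion apply to the point x, -y, -z); pixel columns grow to the right and rows downward; lengths in m; the calibration is good to about 2 mm. A picture is of the moment at which its call begins: read the wrist's pose just before it. calibration takes no time and is no camera call.
- robot.job_done(): hands the job in; it is judged then, once.
The state is a dict: "time": time; "joint_positions": joint angles; "joint_velocities": joint speeds; "tau": joint torques, N m; "ee_pos": TCP position; "eef_rot": TCP orientation; "force": force on the tool from outside, world axes, zero at the start; "ft_torque": the same for the moment, N m; "width": finger opening in m; "gripper_force": force on a finger pad.
Only numpy, scipy, OpenCV 4.12 (cv2) and the standard library are available. Lean on these libraries where they do the work, as an engineer would, in place of code of your own. Each camera call takes 0.05 s, during which the arm holds its last target. There are 200 camera calls.

## Working session

There is one attempt and no reset: what is moved stays moved. The work goes in short steps, Python scripts to look and compute and a tool call to move; the robot and the scene stay as the last step left them, time stands still between calls to the robot, and variables do not carry over. Pictures are saved under pics/ and viewed, at most 10 in all, crops included, and the job is handed in when it is done.

Besides the shell and the picture viewer there is one more tool, called after "Request:" in YAML: its name, and indented under it one key for each argument. arm_command: Moves the arm, as the interface text tells. Its arguments: {"type":"object","properties":{"series":{"type":"array","items":{"type":"array"}},"grip_force":{"type":"number"}},"required":["series"]}

```bash
mkdir -p pics
cat > h.py <<'E'
import numpy as np,cv2
from rig import robot,snapshot,calibration
def save(n,p): cv2.imwrite('pics/'+n+'.png',p[:,:,::-1])
def cloud(name,d):
    c=calibration(name);K=np.array(c['camera_matrix']);h,w=d.shape
    u,v=np.meshgrid(np.arange(w),np.arange(h))
    P=np.stack([(u-K[0,2])/K[0,0]*d,-(v-K[1,2])/K[1,1]*d,-d],-1)
    if 'cam_to_world' in c: T=np.array(c['cam_to_world'])
    else:
        s=robot.state();W=np.eye(4);W[:3,:3]=s['eef_rot'];W[:3,3]=s['ee_pos'];T=W@np.array(c['tool_from_camera'])
    P=P@T[:3,:3].T+T[:3,3]; P[d==0]=np.nan
    return P
E
python3 - <<'E'
from h import *
s=robot.state();print(s['time'],s['ee_pos'],s['eef_rot'],s['width'])
for n in('scene','side'):
    p,d=snapshot(n);save(n,p);P=cloud(n,d);np.save(n,P);c=calibration(n);print({k:v for k,v in c.items() if k!='x'})
E
```

```text
0.0 [0.22787808 0.661487   0.22430952] [[-9.45464206e-01  3.25725811e-01 -3.61897719e-04]
 [ 3.25726012e-01  9.45463697e-01 -9.81530378e-04]
 [ 2.24513766e-05 -1.04588134e-03 -9.99999453e-01]] 0.09133410385036689
{'camera_matrix': array([[393.62288469,   0.        , 322.39501877],
       [  0.        , 393.62288469, 196.91030456],
       [  0.        ,   0.        ,   1.        ]]), 'cam_to_world': array([[-0.81289582, -0.46761304,  0.34718645,  0.88067428],
       [ 0.58217018, -0.66947594,  0.46138905,  0.3758973 ],
       [ 0.01668144,  0.57718283,  0.81644456,  0.80775115],
       [ 0.        ,  0.        ,  0.        ,  1.        ]])}
{'camera_matrix': array([[364.39377036,   0.        , 322.23706099],
       [  0.        , 364.39377036, 198.68058316],
       [  0.        ,   0.        ,   1.        ]]), 'cam_to_world': array([[-0.98457498,  0.13067054, -0.11635001,  0.45120467],
       [-0.17495834, -0.73035703,  0.66027888,  0.45560183],
       [ 0.00130195,  0.67045046,  0.74195315,  0.65778935],
       [ 0.        ,  0.        ,  0.        ,  1.        ]])}
```

View pics/scene.png

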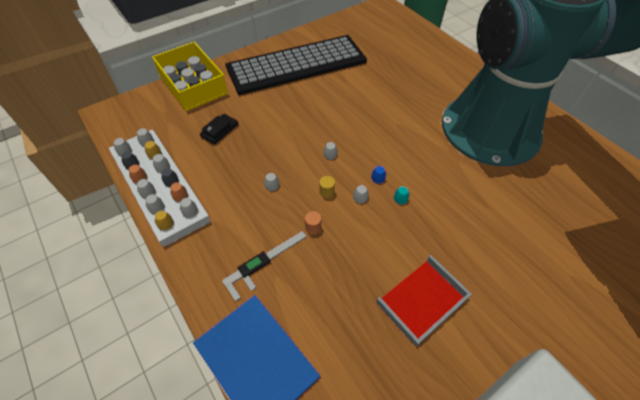

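View pics/side.png

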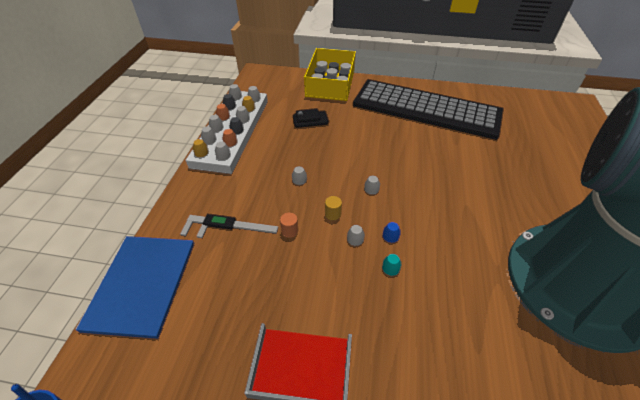

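The scene view shows three grey slugs at about (271,181), (330,150) and (361,194). Brass is at (327,187), copper (313,223), blue (379,174), turquoise (402,195), and the bay is around (425,300). The side view shows the same layout.

```bash
cat > m.py <<'E'
from h import *
from scipy import ndimage as nd
from scipy.optimize import least_squares
def objs(P,box=((.2,1.0),(-.4,.5)),zmin=.006):
    m=(P[...,2]>zmin)&(P[...,2]<.06)&(P[...,0]>box[0][0])&(P[...,0]<box[0][1])&(P[...,1]>box[1][0])&(P[...,1]<box[1][1])
    l,n=nd.label(m);out=[]
    for i in range(1,n+1):
        q=P[l==i]
        if len(q)<40: continue
        r,c=np.argwhere(l==i).mean(0)
        top=q[q[:,2]>np.percentile(q[:,2],97)-.005]
        out.append((c,r,len(q),top[:,:2].mean(0),(top[:,:2].min(0)+top[:,:2].max(0))/2,q[:,2].max(),q.min(0),q.max(0)))
    return out
E
python3 - <<'E'
from m import *
np.set_printoptions(precision=3,suppress=True)
for n in('scene','side'):
    P=np.load(n+'.npy')
    print(n)
    for o in objs(P): print("%d %d n%d"%o[:3],o[3],o[4],"%.3f"%o[5],o[6],o[7])
P=np.load('scene.npy')
for u,v in[(430,262),(467,295),(420,340),(380,299),(425,300),(434,268),(462,294)]:print(u,v,P[v,u])
s=robot.state()
E
```

```text
scene
215 139 n45 [ 0.672 -0.396] [ 0.67  -0.395] 0.021 [ 0.654 -0.4    0.006] [ 0.684 -0.39   0.021]
330 149 n176 [ 0.438 -0.184] [ 0.438 -0.184] 0.040 [ 0.421 -0.2    0.006] [ 0.456 -0.165  0.04 ]
167 201 n3403 [ 0.859 -0.279] [ 0.858 -0.282] 0.060 [ 0.798 -0.4    0.006] [ 0.918 -0.173  0.06 ]
378 173 n193 [ 0.384 -0.047] [ 0.383 -0.046] 0.040 [ 0.367 -0.065  0.006] [ 0.403 -0.028  0.04 ]
271 181 n201 [ 0.622 -0.184] [ 0.622 -0.185] 0.040 [ 0.604 -0.198  0.006] [ 0.641 -0.165  0.04 ]
326 185 n280 [ 0.52  -0.087] [ 0.52  -0.087] 0.049 [ 0.501 -0.107  0.006] [ 0.54  -0.068  0.049]
360 193 n209 [ 0.461 -0.025] [ 0.46  -0.026] 0.040 [ 0.444 -0.041  0.006] [ 0.48  -0.006  0.04 ]
401 194 n213 [0.38  0.036] [0.379 0.036] 0.039 [0.364 0.02  0.006] [0.399 0.054 0.039]
312 221 n310 [ 0.608 -0.021] [ 0.608 -0.021] 0.049 [ 0.588 -0.04   0.006] [ 0.626 -0.002  0.049]
296 237 n65 [ 0.657 -0.017] [ 0.655 -0.017] 0.010 [ 0.637 -0.026  0.006] [ 0.673 -0.008  0.01 ]
257 261 n565 [ 0.771 -0.015] [ 0.771 -0.016] 0.017 [ 0.674 -0.031  0.006] [0.81  0.021 0.017]
428 302 n983 [0.523 0.28 ] [0.52  0.259] 
[... 1036 characters left out ...]
0.047] 0.038 [ 0.366 -0.058  0.007] [ 0.404 -0.028  0.038]
355 234 n271 [ 0.462 -0.024] [ 0.462 -0.026] 0.039 [ 0.443 -0.039  0.006] [ 0.481 -0.006  0.039]
137 287 n7574 [0.868 0.172] [0.87  0.161] 0.018 [0.785 0.05  0.006] [0.955 0.273 0.018]
391 263 n304 [0.381 0.037] [0.381 0.037] 0.038 [0.362 0.024 0.006] [0.399 0.055 0.038]
263 375 n725 [0.575 0.291] [0.546 0.264] 0.028 [0.486 0.206 0.006] [0.605 0.322 0.028]
347 367 n259 [0.444 0.253] [0.444 0.25 ] 0.029 [0.438 0.198 0.007] [0.45  0.302 0.029]
430 262 [0.447 0.207 0.007]
467 295 [0.446 0.31  0.025]
420 340 [0.59  0.319 0.023]
380 299 [0.6   0.211 0.024]
425 300 [0.515 0.263 0.001]
434 268 [0.447 0.222 0.003]
462 294 [0.442 0.3   0.004]
```

Request:
arm_command:
  series:
    - [[-30,-22,0],[0,0,0.103],-0.56]
    - [[-59,-43,0],[0,0,0.206],-0.56]
    - [[-89,-65,0],[0,0,0.31],-0.56]
    - [[-119,-87,0],[0,0,0.413],-0.56]
    - [[-148,-108,0],[0,0,0.516],-0.56]
    - [[-178,-130,0],[0,0,0.62],-0.56]
    - [[-208,-152,0],[0,0,0.723],-0.56]
    - [[-237,-173,0],[0,0,0.826],-0.56]
    - [[-267,-195,0],[0,0,0.93],-0.56]
    - [[-297,-216,0],[0,0,1.033],-0.56]
    - [[-326,-238,0],[0,0,1.136],-0.56]
    - [[-356,-260,0],[0,0,1.239],-0.56]

```text
time: 1.1
ee_pos: [0.4804, 0.2984, 0.2248]
eef_rot: [[0.005, 1.0, -0.0], [1.0, -0.005, -0.0], [-0.0, -0.0, -1.0]]
force: [0.2, 0.5, -0.1]
width: 0.0201
gripper_force: 0.0
```

Request:
arm_command:
  series:
    - [[-33,-2,10],[0,0,0],-0.56]
    - [[-66,-4,20],[0,0,0],-0.56]
    - [[-99,-6,30],[0,0,0],-0.56]
    - [[-132,-8,40],[0,0,0],-0.56]
    - [[-165,-10,50],[0,0,0],-0.56]
    - [[-198,-12,60],[0,0,0],-0.56]
    - [[-231,-14,70],[0,0,0],-0.56]
    - [[-264,-15,80],[0,0,0],-0.56]
    - [[-297,-16,90],[0,0,0],-0.56]
    - [[-330,-17,100],[0,0,0],-0.56]
    - [[-360,-18,115],[0,0,0],-0.56]
    - [[-378,-18,125],[0,0,0],-0.56]

```text
time: 2.1
ee_pos: [0.4612, -0.0802, 0.099]
eef_rot: [[0.001, 1.0, -0.0], [1.0, -0.001, -0.0], [-0.0, -0.0, -1.0]]
force: [0.6, -0.1, -0.3]
width: 0.0201
gripper_force: 0.0
```

Run:
```python
from m import *
np.set_printoptions(precision=3,suppress=True)
s=robot.state();print(s['ee_pos'])
p,d=snapshot('wrist');save('w1',p);P=cloud('wrist',d)
for o in objs(P): print("%d %d n%d"%o[:3],o[3],o[4],"%.3f"%o[5],o[6],o[7])
```

```text
[ 0.461 -0.08   0.099]
198 48 n2921 [0.381 0.032] [0.381 0.032] 0.036 [0.363 0.013 0.006] [0.399 0.051 0.036]
538 133 n4205 [ 0.607 -0.024] [ 0.608 -0.024] 0.043 [ 0.589 -0.043  0.006] [ 0.627 -0.005  0.043]
319 139 n2198 [ 0.461 -0.028] [ 0.461 -0.028] 0.036 [ 0.443 -0.047  0.014] [ 0.479 -0.01   0.036]
215 169 n2215 [ 0.385 -0.05 ] [ 0.385 -0.05 ] 0.035 [ 0.367 -0.069  0.006] [ 0.403 -0.031  0.035]
400 217 n1881 [ 0.52  -0.082] [ 0.52  -0.081] 0.043 [ 0.502 -0.098  0.006] [ 0.539 -0.071  0.043]
304 317 n186 [ 0.446 -0.173] [ 0.447 -0.173] 0.022 [ 0.442 -0.181  0.006] [ 0.456 -0.169  0.022]
511 325 n1248 [ 0.621 -0.177] [ 0.622 -0.178] 0.034 [ 0.603 -0.197  0.006] [ 0.639 -0.169  0.034]
```

View pics/w1.png

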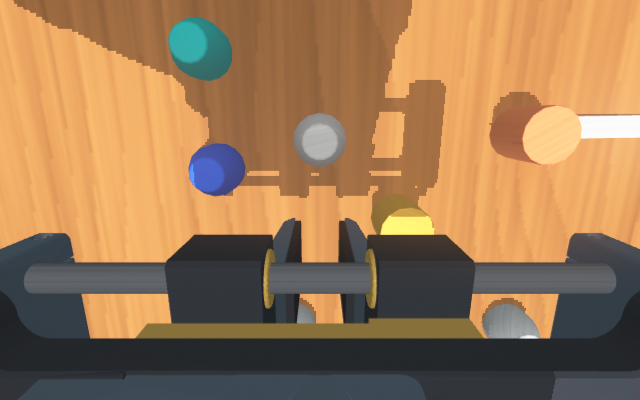

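The wrist view shows slug A centred ahead of the fingers at (319,139). Brass at (405,215) is just right of the right finger and clear of it, so I'll descend and push.

Request:
arm_command:
  series:
    - [[0,0,20],[0,0,0],-0.56]
    - [[0,0,40],[0,0,0],-0.56]
    - [[0,0,60],[0,0,0],-0.56]
    - [[0,0,75],[0,0,0],-0.56]
    - [[0,0,82],[0,0,0],-0.56]
    - [[5,0,82],[0,0,0],-0.56]
    - [[9,0,82],[0,0,0],-0.56]
    - [[13,0,82],[0,0,0],-0.56]
    - [[17,0,82],[0,0,0],-0.56]
    - [[21,0,82],[0,0,0],-0.56]
    - [[25,0,82],[0,0,0],-0.56]
    - [[30,0,82],[0,0,0],-0.56]

```text
time: 3.15
ee_pos: [0.4624, -0.0477, 0.0184]
eef_rot: [[-0.0, 1.0, 0.001], [1.0, 0.0, -0.0], [-0.0, 0.001, -1.0]]
force: [-0.2, -2.9, 2.3]
width: 0.0201
gripper_force: 1.6
```

Run:
```python
from m import *
np.set_printoptions(precision=3,suppress=True)
s=robot.state();print(s['ee_pos'],s['force'])
p,d=snapshot('wrist');save('w2',p);P=cloud('wrist',d)
for o in objs(P): print("%d %d n%d"%o[:3],o[3],o[4],"%.3f"%o[5],o[6],o[7])
```

```text
[ 0.462 -0.048  0.018] [-0.191 -2.942  2.332]
138 87 n6706 [0.382 0.034] [0.381 0.034] 0.037 [0.367 0.015 0.006] [0.399 0.053 0.037]
319 209 n6455 [ 0.462 -0.031] [ 0.463 -0.033] 0.060 [ 0.442 -0.056  0.006] [0.483 0.003 0.06 ]
603 204 n4890 [ 0.594 -0.021] [ 0.595 -0.02 ] 0.044 [ 0.589 -0.038  0.006] [ 0.61  -0.003  0.044]
163 239 n2126 [ 0.385 -0.039] [ 0.384 -0.039] 0.036 [ 0.369 -0.044  0.006] [ 0.401 -0.029  0.036]
296 305 n108 [ 0.452 -0.053] [ 0.452 -0.053] 0.060 [ 0.452 -0.064  0.028] [ 0.453 -0.046  0.06 ]
342 305 n106 [ 0.473 -0.053] [ 0.473 -0.053] 0.060 [ 0.472 -0.064  0.028] [ 0.473 -0.046  0.06 ]
```

View pics/w2.png

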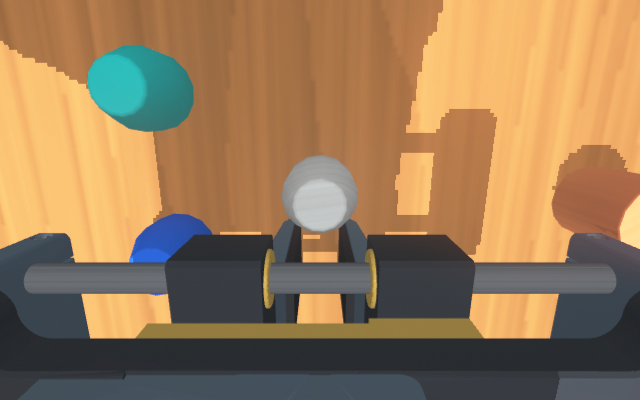

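The slug sits in the cradle of the two fingertips at (319,200), so I'll push it to the bay.

Request:
arm_command:
  series:
    - [[8,1,0],[0,0,0],-0.56]
    - [[16,1,0],[0,0,0],-0.56]
    - [[24,2,0],[0,0,0],-0.56]
    - [[32,3,0],[0,0,0],-0.56]
    - [[40,3,0],[0,0,0],-0.56]
    - [[48,4,0],[0,0,0],-0.56]
    - [[56,5,0],[0,0,0],-0.56]
    - [[64,5,0],[0,0,0],-0.56]
    - [[72,6,0],[0,0,0],-0.56]
    - [[80,7,0],[0,0,0],-0.56]
    - [[88,7,0],[0,0,0],-0.56]
    - [[96,8,0],[0,0,0],-0.56]

```text
time: 4.2
ee_pos: [0.4698, 0.0488, 0.0179]
eef_rot: [[0.0, 1.0, -0.0], [1.0, -0.0, 0.0], [0.0, -0.0, -1.0]]
force: [-0.4, -3.9, 3.2]
width: 0.0199
gripper_force: 2.0
```

Request:
arm_command:
  series:
    - [[8,1,0],[0,0,0],-0.56]
    - [[16,1,0],[0,0,0],-0.56]
    - [[24,2,0],[0,0,0],-0.56]
    - [[32,3,0],[0,0,0],-0.56]
    - [[40,3,0],[0,0,0],-0.56]
    - [[48,4,0],[0,0,0],-0.56]
    - [[56,5,0],[0,0,0],-0.56]
    - [[64,5,0],[0,0,0],-0.56]
    - [[72,6,0],[0,0,0],-0.56]
    - [[80,7,0],[0,0,0],-0.56]
    - [[88,7,0],[0,0,0],-0.56]
    - [[96,8,0],[0,0,0],-0.56]

```text
time: 5.2
ee_pos: [0.4778, 0.1448, 0.0179]
eef_rot: [[-0.0, 1.0, -0.0], [1.0, 0.0, -0.0], [-0.0, -0.0, -1.0]]
force: [-0.7, -3.6, 2.8]
width: 0.0201
gripper_force: 2.0
```

Run:
```python
from m import *
np.set_printoptions(precision=3,suppress=True)
s=robot.state();print(s['ee_pos'],s['force'])
p,d=snapshot('wrist');save('w3',p);P=cloud('wrist',d)
for o in objs(P): print("%d %d n%d"%o[:3],o[3],o[4],"%.3f"%o[5],o[6],o[7])
h=cv2.cvtColor(p,cv2.COLOR_RGB2HSV);m=(h[...,1]>180)&(p[...,0]>120)&(p[...,1]<60)&(p[...,2]<60)&(P[...,2]<.006)
q=P[m];print(q.min(0),q.max(0))
print(cv2.minAreaRect((q[:,:2]*1000).astype(np.float32)))
```

```text
[0.478 0.145 0.018] [-0.679 -3.585  2.822]
245 76 n3176 [0.446 0.231] [0.445 0.229] 0.026 [0.441 0.197 0.006] [0.45  0.266 0.026]
589 67 n5749 [0.6   0.235] [0.601 0.234] 0.026 [0.595 0.205 0.006] [0.606 0.266 0.026]
319 209 n6485 [0.479 0.162] [0.479 0.16 ] 0.060 [0.458 0.137 0.006] [0.499 0.195 0.06 ]
295 305 n112 [0.469 0.14 ] [0.469 0.14 ] 0.060 [0.468 0.128 0.028] [0.469 0.147 0.06 ]
343 305 n109 [0.489 0.14 ] [0.489 0.14 ] 0.060 [0.489 0.128 0.028] [0.489 0.148 0.06 ]
[ 0.447  0.201 -0.003] [0.57  0.269 0.002]
((508.5454406738281, 234.9091796875), (123.20919036865234, 68.30806732177734), 0.12404200434684753)
```

View pics/w3.png

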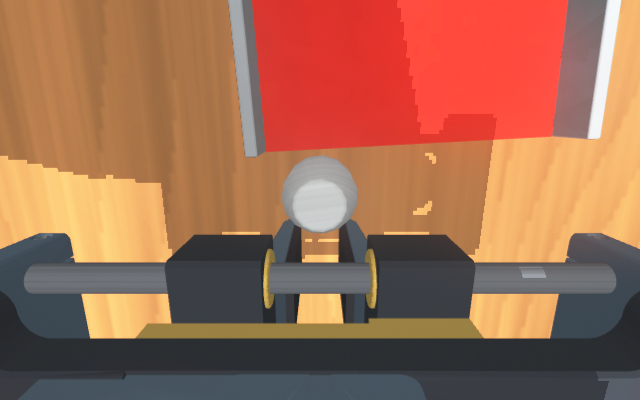

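The mouth runs from (255,153) to (595,137) in the image, and the slug is lined up just inside its left edge. I'll continue in, drifting slightly right for clearance.

Request:
arm_command:
  series:
    - [[8,1,0],[0,0,0],-0.56]
    - [[16,2,0],[0,0,0],-0.56]
    - [[24,4,0],[0,0,0],-0.56]
    - [[32,6,0],[0,0,0],-0.56]
    - [[40,7,0],[0,0,0],-0.56]
    - [[48,8,0],[0,0,0],-0.56]
    - [[56,9,0],[0,0,0],-0.56]
    - [[64,10,0],[0,0,0],-0.56]
    - [[72,11,0],[0,0,0],-0.56]
    - [[80,11,0],[0,0,0],-0.56]
    - [[88,11,0],[0,0,0],-0.56]
    - [[94,11,0],[0,0,0],-0.56]

```text
time: 6.25
ee_pos: [0.4889, 0.239, 0.0179]
eef_rot: [[-0.0, 1.0, 0.0], [1.0, 0.0, 0.0], [0.0, 0.0, -1.0]]
force: [-0.1, -1.0, -0.4]
width: 0.0201
gripper_force: 0.9
```

Request:
arm_command:
  series:
    - [[0,0,0],[0,0,0],-0.56]
    - [[-8,0,0],[0,0,0],-0.56]
    - [[-18,0,0],[0,0,0],-0.56]
    - [[-18,0,-20],[0,0,0],-0.56]
    - [[-18,0,-45],[0,0,0],-0.56]
    - [[-18,0,-80],[0,0,0],-0.56]
    - [[-40,-5,-85],[0,0,0],-0.56]
    - [[-80,-12,-85],[0,0,0],-0.56]
    - [[-120,-20,-85],[0,0,0],-0.56]
    - [[-160,-28,-85],[0,0,0],-0.56]
    - [[-200,-36,-85],[0,0,0],-0.56]
    - [[-240,-46,-85],[0,0,0],-0.56]

```text
time: 7.25
ee_pos: [0.4418, -0.0045, 0.103]
eef_rot: [[0.0, 1.0, 0.0], [1.0, -0.0, -0.0], [-0.0, 0.0, -1.0]]
force: [0.6, -0.7, 0.6]
width: 0.0198
gripper_force: 0.0
```

Request:
arm_command:
  series:
    - [[-35,-2,0],[0,0,0],-0.56]
    - [[-70,-4,0],[0,0,0],-0.56]
    - [[-105,-4,0],[0,0,0],-0.56]
    - [[-140,-4,0],[0,0,0],-0.56]
    - [[-175,-4,0],[0,0,0],-0.56]
    - [[-210,-4,0],[0,0,0],-0.56]
    - [[-230,-4,0],[0,0,0],-0.56]
    - [[-237,-4,0],[0,0,0],-0.56]
    - [[-237,-4,0],[0,0,0],-0.56]

```text
time: 8.0
ee_pos: [0.4381, -0.2406, 0.1029]
eef_rot: [[0.003, 1.0, -0.0], [1.0, -0.003, -0.0], [-0.0, -0.0, -1.0]]
force: [-0.3, -0.0, -0.2]
width: 0.0202
gripper_force: 0.0
```

Run:
```python
from m import *
np.set_printoptions(precision=3,suppress=True)
s=robot.state();print(s['ee_pos'],s['force'])
p,d=snapshot('wrist');save('w4',p);P=cloud('wrist',d)
for o in objs(P): print("%d %d n%d"%o[:3],o[3],o[4],"%.3f"%o[5],o[6],o[7])
p,d=snapshot('scene');P=cloud('scene',d);print('scene')
for o in objs(P,((.35,.7),(-.3,.35))): print("%d %d n%d"%o[:3],o[3],o[4],"%.3f"%o[5],o[6],o[7])
```

```text
[ 0.438 -0.241  0.103] [-0.297 -0.029 -0.214]
441 8 n929 [ 0.52  -0.105] [ 0.521 -0.105] 0.044 [ 0.504 -0.107  0.006] [ 0.532 -0.094  0.044]
319 137 n2127 [ 0.439 -0.185] [ 0.439 -0.185] 0.037 [ 0.421 -0.204  0.016] [ 0.457 -0.167  0.037]
574 137 n2959 [ 0.621 -0.185] [ 0.622 -0.186] 0.036 [ 0.604 -0.205  0.006] [ 0.635 -0.167  0.036]
scene
330 149 n178 [ 0.438 -0.184] [ 0.438 -0.184] 0.040 [ 0.421 -0.198  0.006] [ 0.457 -0.166  0.04 ]
378 173 n195 [ 0.384 -0.046] [ 0.384 -0.046] 0.040 [ 0.368 -0.065  0.006] [ 0.404 -0.029  0.04 ]
271 181 n203 [ 0.622 -0.184] [ 0.622 -0.185] 0.040 [ 0.603 -0.198  0.006] [ 0.641 -0.166  0.04 ]
326 185 n279 [ 0.52  -0.087] [ 0.52  -0.087] 0.049 [ 0.502 -0.107  0.006] [ 0.539 -0.068  0.049]
401 194 n214 [0.379 0.036] [0.378 0.035] 0.039 [0.365 0.02  0.006] [0.398 0.054 0.039]
312 221 n308 [ 0.608 -0.021] [ 0.607 -0.021] 0.048 [ 0.589 -0.039  0.006] [ 0.626 -0.002  0.048]
292 239 n127 [ 0.667 -0.017] [ 0.668 -0.017] 0.010 [ 0.637 -0.025  0.006] [ 0.7   -0.008  0.01 ]
428 303 n976 [0.523 0.281] [0.52  0.259] 0.032 [0.436 0.197 0.006] [0.604 0.321 0.032]
438 293 n294 [0.49  0.272] [0.489 0.272] 0.040 [0.475 0.254 0.006] [0.507 0.29  0.04 ]
```

Request:
arm_command:
  series:
    - [[0,1,20],[0,0,0],-0.56]
    - [[0,1,40],[0,0,0],-0.56]
    - [[0,1,60],[0,0,0],-0.56]
    - [[0,1,78],[0,0,0],-0.56]
    - [[0,1,85],[0,0,0],-0.56]
    - [[6,1,85],[0,0,0],-0.56]
    - [[12,1,85],[0,0,0],-0.56]
    - [[16,1,85],[0,0,0],-0.56]
    - [[20,1,85],[0,0,0],-0.56]
    - [[24,1,85],[0,0,0],-0.56]
    - [[29,1,85],[0,0,0],-0.56]
    - [[35,1,85],[0,0,0],-0.56]

```text
time: 9.1
ee_pos: [0.4404, -0.2038, 0.0185]
eef_rot: [[0.0, 1.0, 0.001], [1.0, -0.0, -0.001], [-0.001, 0.001, -1.0]]
force: [0.3, -1.5, 1.6]
width: 0.0202
gripper_force: 1.3
```

Request:
arm_command:
  series:
    - [[8,0,0],[0,0,0],-0.56]
    - [[16,0,0],[0,0,0],-0.56]
    - [[24,0,0],[0,0,0],-0.56]
    - [[32,1,0],[0,0,0],-0.56]
    - [[40,1,0],[0,0,0],-0.56]
    - [[48,1,0],[0,0,0],-0.56]
    - [[56,1,0],[0,0,0],-0.56]
    - [[64,2,0],[0,0,0],-0.56]
    - [[72,2,0],[0,0,0],-0.56]
    - [[80,2,0],[0,0,0],-0.56]
    - [[88,2,0],[0,0,0],-0.56]
    - [[96,2,0],[0,0,0],-0.56]

```text
time: 10.1
ee_pos: [0.4419, -0.1071, 0.0179]
eef_rot: [[-0.0, 1.0, -0.0], [1.0, 0.0, 0.0], [0.0, -0.0, -1.0]]
force: [-0.0, -1.4, 2.5]
width: 0.0199
gripper_force: 1.4
```

Run:
```python
from m import *
np.set_printoptions(precision=3,suppress=True)
s=robot.state();print(s['ee_pos'],s['force'])
p,d=snapshot('wrist');save('w5',p);P=cloud('wrist',d)
for o in objs(P): print("%d %d n%d"%o[:3],o[3],o[4],"%.3f"%o[5],o[6],o[7])
```

```text
[ 0.442 -0.107  0.018] [-0.016 -1.391  2.505]
633 91 n619 [ 0.591 -0.026] [ 0.593 -0.026] 0.014 [ 0.589 -0.038  0.006] [ 0.6   -0.011  0.014]
198 139 n5453 [ 0.386 -0.048] [ 0.385 -0.048] 0.037 [ 0.369 -0.067  0.006] [ 0.403 -0.03   0.037]
319 209 n6516 [ 0.442 -0.09 ] [ 0.442 -0.092] 0.060 [ 0.421 -0.115  0.006] [ 0.463 -0.057  0.06 ]
490 223 n7122 [ 0.52  -0.084] [ 0.521 -0.084] 0.044 [ 0.502 -0.099  0.006] [ 0.54  -0.069  0.044]
295 305 n113 [ 0.432 -0.112] [ 0.432 -0.112] 0.060 [ 0.432 -0.124  0.028] [ 0.432 -0.105  0.06 ]
343 305 n113 [ 0.452 -0.112] [ 0.452 -0.112] 0.060 [ 0.452 -0.124  0.029] [ 0.452 -0.105  0.06 ]
```

Request:
arm_command:
  series:
    - [[8,0,0],[0,0,0],-0.56]
    - [[16,1,0],[0,0,0],-0.56]
    - [[25,2,0],[0,0,0],-0.56]
    - [[34,3,0],[0,0,0],-0.56]
    - [[42,4,0],[0,0,0],-0.56]
    - [[50,5,0],[0,0,0],-0.56]
    - [[59,6,0],[0,0,0],-0.56]
    - [[68,7,0],[0,0,0],-0.56]
    - [[76,8,0],[0,0,0],-0.56]
    - [[84,9,0],[0,0,0],-0.56]
    - [[92,10,0],[0,0,0],-0.56]
    - [[100,12,0],[0,0,0],-0.56]

```text
time: 11.15
ee_pos: [0.4539, -0.0072, 0.0179]
eef_rot: [[-0.0, 1.0, -0.0], [1.0, 0.0, 0.0], [0.0, -0.0, -1.0]]
force: [-0.4, -0.7, -0.1]
width: 0.0202
gripper_force: 0.5
```

Request:
arm_command:
  series:
    - [[8,1,0],[0,0,0],-0.56]
    - [[16,2,0],[0,0,0],-0.56]
    - [[25,3,0],[0,0,0],-0.56]
    - [[34,4,0],[0,0,0],-0.56]
    - [[42,6,0],[0,0,0],-0.56]
    - [[50,7,0],[0,0,0],-0.56]
    - [[59,8,0],[0,0,0],-0.56]
    - [[68,10,0],[0,0,0],-0.56]
    - [[76,11,0],[0,0,0],-0.56]
    - [[84,12,0],[0,0,0],-0.56]
    - [[92,13,0],[0,0,0],-0.56]
    - [[100,15,0],[0,0,0],-0.56]

```text
time: 12.15
ee_pos: [0.4688, 0.0928, 0.0179]
eef_rot: [[0.0, 1.0, -0.0], [1.0, -0.0, -0.0], [-0.0, -0.0, -1.0]]
force: [-0.5, -0.5, -0.3]
width: 0.02
gripper_force: 0.5
```

Run:
```python
from m import *
np.set_printoptions(precision=3,suppress=True)
s=robot.state();print(s['ee_pos'],s['force'])
p,d=snapshot('wrist');save('w6',p);P=cloud('wrist',d)
for o in objs(P): print("%d %d n%d"%o[:3],o[3],o[4],"%.3f"%o[5],o[6],o[7])
```

```text
[0.469 0.093 0.018] [-0.486 -0.549 -0.325]
267 20 n754 [0.447 0.203] [0.447 0.203] 0.026 [0.444 0.196 0.006] [0.45  0.214 0.026]
618 9 n741 [0.601 0.207] [0.602 0.207] 0.025 [0.598 0.204 0.006] [0.606 0.214 0.025]
319 209 n6520 [0.47  0.109] [0.47  0.108] 0.060 [0.449 0.085 0.006] [0.491 0.144 0.06 ]
295 305 n111 [0.46  0.088] [0.46  0.088] 0.060 [0.46  0.077 0.029] [0.46  0.095 0.06 ]
343 305 n113 [0.48  0.088] [0.48  0.088] 0.060 [0.48  0.076 0.028] [0.48  0.095 0.06 ]
153 321 n324 [0.373 0.05 ] [0.376 0.05 ] 0.023 [0.366 0.045 0.006] [0.387 0.054 0.023]
```

Request:
arm_command:
  series:
    - [[10,2,0],[0,0,0],-0.56]
    - [[20,4,0],[0,0,0],-0.56]
    - [[30,6,0],[0,0,0],-0.56]
    - [[40,8,0],[0,0,0],-0.56]
    - [[50,10,0],[0,0,0],-0.56]
    - [[60,12,0],[0,0,0],-0.56]
    - [[70,13,0],[0,0,0],-0.56]
    - [[80,14,0],[0,0,0],-0.56]
    - [[89,14,0],[0,0,0],-0.56]
    - [[97,14,0],[0,0,0],-0.56]
    - [[104,14,0],[0,0,0],-0.56]
    - [[109,14,0],[0,0,0],-0.56]

```text
time: 13.2
ee_pos: [0.4828, 0.2019, 0.0179]
eef_rot: [[-0.0, 1.0, -0.0], [1.0, 0.0, -0.0], [-0.0, -0.0, -1.0]]
force: [0.1, -1.1, 0.4]
width: 0.0202
gripper_force: 0.8
```

Request:
arm_command:
  series:
    - [[0,0,0],[0,0,0],-0.56]
    - [[-8,0,0],[0,0,0],-0.56]
    - [[-18,0,0],[0,0,0],-0.56]
    - [[-18,0,-20],[0,0,0],-0.56]
    - [[-18,0,-50],[0,0,0],-0.56]
    - [[-18,0,-85],[0,0,0],-0.56]
    - [[-50,15,-90],[0,0,0],-0.56]
    - [[-85,30,-90],[0,0,0],-0.56]
    - [[-120,45,-90],[0,0,0],-0.56]
    - [[-155,60,-90],[0,0,0],-0.56]
    - [[-190,75,-90],[0,0,0],-0.56]
    - [[-225,90,-90],[0,0,0],-0.56]

```text
time: 14.2
ee_pos: [0.5727, -0.0272, 0.108]
eef_rot: [[0.001, 1.0, -0.0], [1.0, -0.001, -0.0], [-0.0, -0.0, -1.0]]
force: [0.7, 0.8, 0.5]
width: 0.0199
gripper_force: 0.0
```

Request:
arm_command:
  series:
    - [[-30,10,0],[0,0,-0.06],-0.56]
    - [[-60,20,0],[0,0,-0.12],-0.56]
    - [[-90,30,0],[0,0,-0.18],-0.56]
    - [[-120,40,0],[0,0,-0.24],-0.56]
    - [[-150,50,0],[0,0,-0.3],-0.56]
    - [[-180,60,0],[0,0,-0.36],-0.56]
    - [[-200,67,0],[0,0,-0.4],-0.56]
    - [[-211,70,0],[0,0,-0.414],-0.56]
    - [[-211,70,0],[0,0,-0.414],-0.56]

```text
time: 14.95
ee_pos: [0.6424, -0.2384, 0.1078]
eef_rot: [[-0.4, 0.916, 0.0], [0.916, 0.4, -0.0], [-0.0, 0.0, -1.0]]
force: [-0.2, -1.1, -0.2]
width: 0.0201
gripper_force: 0.0
```

Run:
```python
from m import *
np.set_printoptions(precision=3,suppress=True)
s=robot.state();print(s['ee_pos'],s['eef_rot'])
R=np.array(s['eef_rot']);t=np.array(s['ee_pos'])
p,d=snapshot('wrist');save('w7',p);P=cloud('wrist',d)
for o in objs(P): print("%d %d n%d"%o[:3],o[3],o[4],"%.3f"%o[5],o[6],o[7], 'tool',(R.T@(np.r_[o[4],0]-t))[:2]*1000)
for q in [(.521,-.086),(.608,-.022)]: print((R.T@(np.r_[q,0]-t))[:2]*1000)
p,d=snapshot('scene');P=cloud('scene',d);print('scene')
for o in objs(P,((.35,.7),(-.3,.35))): print("%d %d n%d"%o[:3],o[3],o[4],"%.3f"%o[5])
```

```text
[ 0.642 -0.238  0.108] [[-0.4    0.916  0.   ]
 [ 0.916  0.4   -0.   ]
 [-0.     0.    -1.   ]]
616 11 n1234 [ 0.775 -0.026] [ 0.772 -0.024] 0.013 [ 0.743 -0.032  0.006] [ 0.801 -0.015  0.013] tool [145.208 204.359]
324 136 n2055 [ 0.623 -0.185] [ 0.623 -0.186] 0.036 [ 0.605 -0.204  0.015] [ 0.642 -0.167  0.036] tool [56.079  3.629]
537 242 n2428 [ 0.816 -0.197] [ 0.817 -0.198] 0.045 [ 0.799 -0.223  0.006] [ 0.835 -0.175  0.045] tool [-33.292 176.194]
513 315 n3578 [ 0.82  -0.248] [ 0.823 -0.24 ] 0.060 [ 0.798 -0.282  0.006] [ 0.855 -0.217  0.06 ] tool [-73.864 164.275]
[188.313 -50.24 ]
[212.131  55.106]
scene
378 173 n197 [ 0.385 -0.046] [ 0.384 -0.046] 0.040
271 181 n204 [ 0.622 -0.184] [ 0.623 -0.184] 0.039
326 185 n280 [ 0.52  -0.087] [ 0.52  -0.087] 0.049
401 194 n213 [0.379 0.036] [0.379 0.036] 0.040
312 221 n307 [ 0.608 -0.021] [ 0.607 -0.021] 0.048
291 240 n110 [ 0.672 -0.017] [ 0.668 -0.017] 0.011
428 303 n978 [0.522 0.281] [0.52  0.259] 0.030
433 286 n566 [0.486 0.254] [0.485 0.254] 0.040
```

View pics/w7.png

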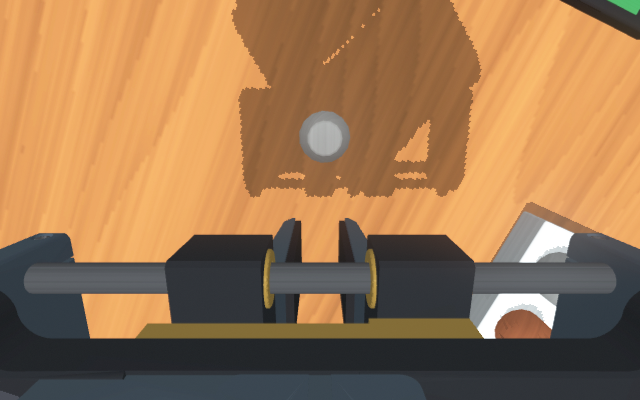

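The slug is at (324,136), slightly right of centre, so I'll shift 3 mm, descend and push through the brass–copper gap.

Request:
arm_command:
  series:
    - [[0,1,20],[0,0,0],-0.56]
    - [[0,2,40],[0,0,0],-0.56]
    - [[0,3,60],[0,0,0],-0.56]
    - [[0,3,80],[0,0,0],-0.56]
    - [[0,3,90],[0,0,0],-0.56]
    - [[6,3,90],[0,0,0],-0.56]
    - [[12,3,90],[0,0,0],-0.56]
    - [[17,3,90],[0,0,0],-0.56]
    - [[21,3,90],[0,0,0],-0.56]
    - [[25,3,90],[0,0,0],-0.56]
    - [[30,3,90],[0,0,0],-0.56]
    - [[36,3,90],[0,0,0],-0.56]

```text
time: 16.05
ee_pos: [0.6317, -0.2008, 0.0188]
eef_rot: [[-0.402, 0.916, 0.002], [0.916, 0.402, -0.001], [-0.001, 0.001, -1.0]]
force: [1.2, -2.6, 2.9]
width: 0.0199
gripper_force: 1.4
```

Request:
arm_command:
  series:
    - [[7,0,0],[0,0,0],-0.56]
    - [[14,0,0],[0,0,0],-0.56]
    - [[21,0,0],[0,0,0],-0.56]
    - [[28,0,0],[0,0,0],-0.56]
    - [[35,0,0],[0,0,0],-0.56]
    - [[42,0,0],[0,0,0],-0.56]
    - [[49,0,0],[0,0,0],-0.56]
    - [[56,0,0],[0,0,0],-0.56]
    - [[63,0,0],[0,0,0],-0.56]
    - [[70,0,0],[0,0,0],-0.56]
    - [[77,0,0],[0,0,0],-0.56]
    - [[84,0,0],[0,0,0],-0.56]

```text
time: 17.05
ee_pos: [0.5971, -0.1233, 0.0179]
eef_rot: [[-0.402, 0.916, 0.0], [0.916, 0.402, -0.0], [-0.0, 0.0, -1.0]]
force: [1.9, -3.3, 2.1]
width: 0.0202
gripper_force: 1.8
```

Run:
```python
from m import *
np.set_printoptions(precision=3,suppress=True)
s=robot.state();print(s['ee_pos'],s['force'])
R=np.array(s['eef_rot']);t=np.array(s['ee_pos'])
p,d=snapshot('wrist');save('w8',p);P=cloud('wrist',d)
for o in objs((P-t)@R*[1,1,-1]+[0,0,t[2]],((-.1,.3),(-.2,.2))): print("%d %d n%d"%o[:3],o[3],o[4],"%.3f"%o[5],o[6],o[7])
```

```text
[ 0.597 -0.123  0.018] [ 1.874 -3.292  2.088]
447 68 n9548 [0.088 0.05 ] [0.088 0.051] 0.045 [0.069 0.032 0.006] [0.107 0.07  0.045]
188 132 n8372 [ 0.064 -0.055] [ 0.063 -0.055] 0.045 [ 0.045 -0.074  0.006] [ 0.082 -0.037  0.045]
319 209 n6496 [ 0.017 -0.001] [ 0.015 -0.   ] 0.060 [-0.007 -0.021  0.006] [0.051 0.02  0.06 ]
295 305 n117 [-0.005 -0.01 ] [-0.005 -0.011] 0.060 [-0.016 -0.011  0.028] [ 0.003 -0.01   0.06 ]
343 305 n117 [-0.005  0.01 ] [-0.005  0.01 ] 0.060 [-0.016  0.01   0.028] [0.003 0.01  0.06 ]
```

View pics/w8.png

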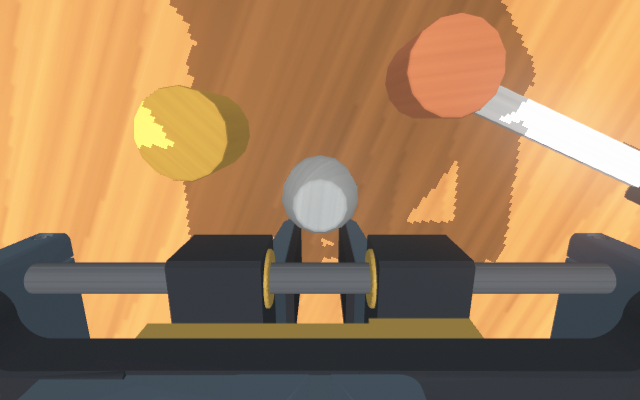

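The slug is cradled, with brass (188,132) and copper (447,68) almost symmetric about the path. A 2 mm shift left centres it.

Request:
arm_command:
  series:
    - [[7,0,0],[0,0,0],-0.56]
    - [[14,-1,0],[0,0,0],-0.56]
    - [[21,-1,0],[0,0,0],-0.56]
    - [[28,-2,0],[0,0,0],-0.56]
    - [[36,-2,0],[0,0,0],-0.56]
    - [[44,-2,0],[0,0,0],-0.56]
    - [[52,-2,0],[0,0,0],-0.56]
    - [[60,-2,0],[0,0,0],-0.56]
    - [[68,-2,0],[0,0,0],-0.56]
    - [[76,-2,0],[0,0,0],-0.56]
    - [[84,-2,0],[0,0,0],-0.56]
    - [[92,-2,0],[0,0,0],-0.56]

```text
time: 18.1
ee_pos: [0.5582, -0.0397, 0.0179]
eef_rot: [[-0.402, 0.916, 0.0], [0.916, 0.402, 0.0], [-0.0, 0.0, -1.0]]
force: [0.2, -0.0, -0.0]
width: 0.02
gripper_force: 0.5
```

Request:
arm_command:
  series:
    - [[8,0,0],[0,0,0],-0.56]
    - [[16,0,0],[0,0,0],-0.56]
    - [[24,0,0],[0,0,0],-0.56]
    - [[32,0,0],[0,0,0],-0.56]
    - [[36,0,0],[0,0,0],-0.56]

```text
time: 18.52
ee_pos: [0.5436, -0.0066, 0.0179]
eef_rot: [[-0.403, 0.915, -0.0], [0.915, 0.403, 0.0], [0.0, -0.0, -1.0]]
force: [0.6, -1.1, 0.0]
width: 0.0202
gripper_force: 0.6
```

Run:
```python
from m import *
np.set_printoptions(precision=3,suppress=True)
s=robot.state();print(s['ee_pos'],s['force'],s['eef_rot'])
R=np.array(s['eef_rot']);t=np.array(s['ee_pos'])
# plan: slug centre path from here to target, heading rotating back
c0=(t+R@[.032,0,0])[:2];c1=np.array([.553,.262]);phi0=np.arctan2(R[1,0],R[0,0]);L=np.linalg.norm(c1-c0);print(c0,L)
n=32
for k in range(1,n+1):
    c=c0+(c1-c0)*k/n; phi=max(phi0-.026*k,np.pi/2-.0)
    tc=c-.032*np.array([np.cos(phi),np.sin(phi)])
    print(k,np.round((R.T@(np.r_[tc,t[2]]-t))*1000,0)[:2],round(phi0-phi,3))
```

```text
[ 0.544 -0.007  0.018] [ 0.602 -1.074  0.009] [[-0.403  0.915 -0.   ]
 [ 0.915  0.403  0.   ]
 [ 0.    -0.    -1.   ]]
[0.531 0.023] 0.24031743838022832
1 [7. 3.] 0.026
2 [13.  6.] 0.052
3 [20.  8.] 0.078
4 [26. 11.] 0.104
5 [33. 14.] 0.13
6 [40. 17.] 0.156
7 [46. 20.] 0.182
8 [53. 23.] 0.208
9 [60. 25.] 0.234
10 [67. 28.] 0.26
11 [74. 31.] 0.286
12 [80. 34.] 0.312
13 [87. 37.] 0.338
14 [94. 40.] 0.364
15 [101.  43.] 0.39
16 [108.  45.] 0.414
17 [114.  49.] 0.414
18 [121.  53.] 0.414
19 [127.  56.] 0.414
20 [134.  60.] 0.414
21 [141.  64.] 0.414
22 [147.  67.] 0.414
23 [154.  71.] 0.414
24 [160.  75.] 0.414
25 [167.  78.] 0.414
26 [173.  82.] 0.414
27 [180.  86.] 0.414
28 [186.  89.] 0.414
29 [193.  93.] 0.414
30 [200.  97.] 0.414
31 [206. 100.] 0.414
32 [213. 104.] 0.414
```

Run:
```python
from m import *
s=robot.state()
R=np.array(s['eef_rot']);t=np.array(s['ee_pos'])
c0=(t+R@[.032,0,0])[:2];c1=np.array([.553,.262]);phi0=np.arctan2(R[1,0],R[0,0]);L=np.linalg.norm(c1-c0)
sl=np.r_[np.cumsum([2,3,3,4,5,6]),np.arange(30,100,7.5)]/1000
u0=np.array([np.cos(phi0),np.sin(phi0)]);u=(c1-c0)/L
for k,a in enumerate(sl[:12],1):
    phi=max(phi0-.07*k,np.pi/2); 
    tc=c0+u*a-.032*np.array([np.cos(phi),np.sin(phi)])
    print(k,np.round((R.T@(np.r_[tc,t[2]]-t))*1000,0)[:2],round(phi0-phi,3),tc)
```

```text
1 [ 2. -1.] 0.07 [ 0.54167352 -0.00540892]
2 [ 5. -2.] 0.14 [ 0.53981888 -0.00310374]
3 [ 8. -3.] 0.21 [ 0.53792177 -0.00064768]
4 [12. -3.] 0.28 [0.53608571 0.00295752]
5 [17. -3.] 0.35 [0.53432151 0.00771374]
6 [23. -2.] 0.414 [0.53282013 0.01362153]
7 [29.  2.] 0.414 [0.53347015 0.02059129]
8 [35.  5.] 0.414 [0.53416659 0.02805888]
9 [42.  9.] 0.414 [0.53486303 0.03552647]
10 [49. 13.] 0.414 [0.53555947 0.04299407]
11 [55. 16.] 0.414 [0.53625591 0.05046166]
12 [62. 20.] 0.414 [0.53695236 0.05792926]
```

Request:
arm_command:
  series:
    - [[2,-1,0],[0,0,0.07],-0.56]
    - [[5,-2,0],[0,0,0.14],-0.56]
    - [[8,-3,0],[0,0,0.21],-0.56]
    - [[12,-3,0],[0,0,0.28],-0.56]
    - [[17,-3,0],[0,0,0.35],-0.56]
    - [[23,-2,0],[0,0,0.414],-0.56]
    - [[29,2,0],[0,0,0.414],-0.56]
    - [[35,5,0],[0,0,0.414],-0.56]
    - [[42,9,0],[0,0,0.414],-0.56]
    - [[49,13,0],[0,0,0.414],-0.56]
    - [[55,16,0],[0,0,0.414],-0.56]
    - [[62,20,0],[0,0,0.414],-0.56]

```text
time: 19.52
ee_pos: [0.5374, 0.0581, 0.0179]
eef_rot: [[-0.001, 1.0, -0.0], [1.0, 0.001, -0.0], [-0.0, -0.0, -1.0]]
force: [0.1, -1.8, 0.5]
width: 0.0203
gripper_force: 0.6
```

Run:
```python
from m import *
np.set_printoptions(precision=3,suppress=True)
s=robot.state();print(s['ee_pos'],s['force'])
p,d=snapshot('wrist');P=cloud('wrist',d)
for o in objs(P): print("%d %d n%d"%o[:3],o[3],o[4],"%.3f"%o[5],o[6],o[7])
```

```text
[0.537 0.058 0.018] [ 0.118 -1.758  0.542]
319 209 n6507 [0.538 0.075] [0.538 0.073] 0.060 [0.517 0.05  0.006] [0.559 0.109 0.06 ]
295 305 n112 [0.528 0.053] [0.528 0.053] 0.060 [0.528 0.042 0.028] [0.528 0.06  0.06 ]
343 305 n108 [0.548 0.054] [0.548 0.053] 0.060 [0.548 0.042 0.028] [0.548 0.06  0.06 ]
```

Request:
arm_command:
  series:
    - [[8,1,0],[0,0,0],-0.56]
    - [[16,2,0],[0,0,0],-0.56]
    - [[24,3,0],[0,0,0],-0.56]
    - [[32,4,0],[0,0,0],-0.56]
    - [[40,5,0],[0,0,0],-0.56]
    - [[48,6,0],[0,0,0],-0.56]
    - [[56,7,0],[0,0,0],-0.56]
    - [[64,8,0],[0,0,0],-0.56]
    - [[72,9,0],[0,0,0],-0.56]
    - [[80,10,0],[0,0,0],-0.56]
    - [[88,11,0],[0,0,0],-0.56]
    - [[96,12,0],[0,0,0],-0.56]

```text
time: 20.57
ee_pos: [0.5495, 0.1541, 0.0179]
eef_rot: [[0.0, 1.0, -0.0], [1.0, -0.0, -0.0], [-0.0, -0.0, -1.0]]
force: [-0.8, -1.3, 0.1]
width: 0.02
gripper_force: 0.7
```

Request:
arm_command:
  series:
    - [[8,1,0],[0,0,0],-0.56]
    - [[16,2,0],[0,0,0],-0.56]
    - [[24,3,0],[0,0,0],-0.56]
    - [[32,4,0],[0,0,0],-0.56]
    - [[40,4,0],[0,0,0],-0.56]
    - [[48,4,0],[0,0,0],-0.56]
    - [[55,4,0],[0,0,0],-0.56]
    - [[62,4,0],[0,0,0],-0.56]
    - [[68,4,0],[0,0,0],-0.56]
    - [[72,4,0],[0,0,0],-0.56]
    - [[75,4,0],[0,0,0],-0.56]
    - [[75,4,0],[0,0,0],-0.56]

```text
time: 21.57
ee_pos: [0.5534, 0.2288, 0.0179]
eef_rot: [[-0.0, 1.0, 0.0], [1.0, 0.0, 0.0], [0.0, 0.0, -1.0]]
force: [0.0, -0.0, -0.0]
width: 0.0197
gripper_force: 0.0
```

Request:
arm_command:
  series:
    - [[-8,0,0],[0,0,0],-0.56]
    - [[-18,0,0],[0,0,0],-0.56]
    - [[-18,0,-20],[0,0,0],-0.56]
    - [[-18,0,-50],[0,0,0],-0.56]
    - [[-18,0,-85],[0,0,0],-0.56]
    - [[-45,0,-110],[0,0,0],-0.56]
    - [[-80,0,-120],[0,0,0],-0.56]
    - [[-110,0,-125],[0,0,0],-0.56]
    - [[-115,0,-125],[0,0,0],-0.56]
    - [[-115,0,-125],[0,0,0],-0.56]

```text
time: 22.4
ee_pos: [0.5534, 0.1109, 0.1433]
eef_rot: [[0.003, 1.0, 0.001], [1.0, -0.003, 0.0], [0.0, 0.001, -1.0]]
force: [0.3, 0.4, 0.2]
width: 0.0198
gripper_force: 0.0
```

Run:
```python
from m import *
np.set_printoptions(precision=3,suppress=True)
s=robot.state();print(s['time'],s['ee_pos'],s['force'])
p,d=snapshot('wrist');save('w9',p);P=cloud('wrist',d)
for o in objs(P): print("%d %d n%d"%o[:3],o[3],o[4],"%.3f"%o[5],o[6],o[7])
P=cloud('scene',snapshot('scene')[1]);print('scene')
for o in objs(P,((.35,.85),(-.3,.35))): print("%d %d n%d"%o[:3],o[3],o[4],"%.3f"%o[5])
```

```text
22.4 [0.553 0.111 0.143] [0.346 0.371 0.236]
181 48 n1481 [0.445 0.233] [0.445 0.232] 0.026 [0.439 0.197 0.006] [0.45  0.271 0.026]
233 35 n2993 [0.485 0.238] [0.485 0.242] 0.036 [0.464 0.215 0.006] [0.508 0.27  0.036]
318 17 n1613 [0.554 0.256] [0.554 0.255] 0.036 [0.535 0.242 0.006] [0.572 0.267 0.036]
377 42 n957 [0.6   0.237] [0.6   0.236] 0.026 [0.595 0.205 0.006] [0.604 0.27  0.026]
617 136 n9635 [0.81  0.161] [0.818 0.16 ] 0.014 [0.784 0.062 0.006] [0.852 0.259 0.014]
138 259 n161 [0.381 0.052] [0.38  0.052] 0.020 [0.369 0.047 0.006] [0.394 0.054 0.02 ]
129 295 n127 [0.381 0.026] [0.38  0.026] 0.036 [0.37  0.019 0.017] [0.39  0.029 0.036]
527 318 n1401 [ 0.76  -0.014] [ 0.762 -0.016] 0.012 [ 0.736 -0.031  0.006] [ 0.787 -0.     0.012]
scene
326 185 n275 [ 0.52  -0.087] [ 0.52  -0.087] 0.048
189 206 n885 [ 0.829 -0.227] [ 0.828 -0.231] 0.060
312 221 n312 [ 0.608 -0.021] [ 0.608 -0.021] 0.049
259 260 n682 [ 0.771 -0.015] [ 0.723 -0.016] 0.017
428 303 n980 [0.523 0.281] [0.52  0.259] 0.030
433 286 n566 [0.486 0.255] [0.486 0.254] 0.040
278 348 n3230 [0.822 0.169] [0.817 0.156] 0.019
412 307 n299 [0.554 0.262] [0.554 0.262] 0.039
```

View pics/w9.png

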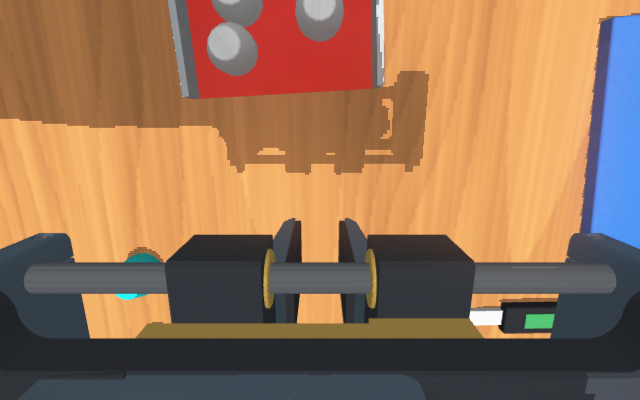

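All three slugs stand upright inside the bay. The nearest, at (232,48), is about 15 mm inside the mouth, and brass and copper have not moved. I'm handing it in.

```bash
python3 -c "
from rig import robot
print(robot.job_done())"
```

```text
the job is handed in; nothing more can be done
None
```

I pushed all three steel samples into the red-floored bay; they stand upright about 15 mm or more past its mouth. The brass and copper standards and the caliper measured as unmoved, the path stayed well clear of the mouse (not re-checked at the end), and I handed the job in at about 22.5 s.

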